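# Bolt the detergent chest shut

### The job

The lid of the yellow detergent chest is down but not bolted. Lift the bolt's black-knobbed handle out of the notch it is parked in, slide the bolt across until its end is fully through the keeper on the lid, drop the handle right down into the other notch and let go. That notch is on an adjustable plate, so feel for it: a light push is all the handle needs, never force it against the notched plates, and leave the jar, brush, tub and bowl where they are.

Things in the scene. Friction and masses are not known exactly. Their poses are not given: they have to be found in the camera images.
- chest: Yellow steel detergent chest, 300 (x) by 520 (y) by 160 mm high (the deck). Origin: centre of its underside; z up, -x its front, +y along its length to the lid half. The -y half-top is fixed and carries the bolt; the seam is at y = +20 mm. The bolt's rod lies along y at x = +20 mm, z = 184 mm. A keeper hoop on the lid (y = 26 to 66 mm) with a sloping floor takes the rod's round end.
- bolt: Steel barrel bolt: rod 14 mm thick, 266 long, captive in two sleeves with 1 mm play; it slides and turns. Origin on the rod's axis at the handle, y along the rod to its round end 136 mm away. Handle: 8 mm shank straight out of the rod with a black ball knob; seated, it points to the chest's -x, 15 degrees above level. Stops let the bolt slide from 5 mm behind its parked place to 83 mm beyond.
- knob (a point): Centre of the bolt's black ball knob, 20 mm across, 62 mm from the rod's axis; seated in a notch it is 40 mm above the deck. Parked at the chest's y = -125 mm. It can be pinched from above with the fingers closing along the rod; the ball then pivots between them as the handle turns. Under the lid's load a lifted handle stays about where it is left: 2 to 4 N down on the knob drops it.
- catch: Upright plate on the deck with the park notch at its y = 0; origin below the rod's axis, y along it. It carries the lock plate, lapped in front and adjustable on slotted screws; its notch is 48 to 76 mm to +y, not measured. Plates stand 22 to 29 mm from the axis, tops 39 mm above the deck; the handle clears them 45 degrees up and bears on the lock plate's edge at 38. Notches: 12 mm wide and deep.
- lid (a joint): Hinge angle of the half-lid in rad (hinge on the chest's +y end): about 0.013 as it lies loose on its rubber seal, under 0.006 when the bolt holds it down. The bolt's end meets the keeper's ramp after some 25 mm of slide and has pressed the lid down after 40 mm, which takes only a few newtons; the rod then rises about 1 mm in its sleeves and pushes up on a held knob with some 5 N.
- jar: Glass jar with green cap, 56 mm across, 70 mm high, standing on the fixed half-top behind the bolt. Origin: centre of its underside.
- brush: Blue scrubbing brush, 44 (x) by 140 (y) by 36 mm high, lying along the front edge of the fixed half-top, bristles down. Origin: centre of its underside.
- tub: White plastic tub, 160 mm across, 140 mm high, on the counter at one side of the chest. Origin: centre of its underside.
- bowl: Steel bowl, 150 mm across, 70 mm high, on the counter at the other side of the chest. Origin: centre of its underside.

How it is judged:
On the way, in this order (a step that is already met when the one before it is completed fails the run):
1. the handle is lifted out of the park notch (knob 59 mm above the deck) with the bolt still drawn back (z of knob in the frame of chest above 0.219 m and y of knob in the frame of chest below -0.105 m), for 0.1 s.
2. the bolt is slid across (over 42 mm), its end through the keeper and the lid pressed down (y of knob in the frame of chest above -0.083 m and value of joint lid below 0.006 rad), for 0.1 s.
At the end, for the whole second after the job is handed in: The bolt is slid at least 44 mm from its parked place, its handle down in the lock notch (knob at most 46 mm above the deck, on the plates' side), at rest and let go; the lid is held down (under 0.006 rad); jar, brush, tub and bowl are within 20 mm of where they stood (y of knob in the frame of chest above -0.081 m and z of knob in the frame of chest below 0.206 m and x of knob in the frame of chest below -0.02 m and value of joint lid below 0.006 rad and linear speed of bolt below 0.01 m/s and distance of each of jar, brush, tub, bowl from where it was at the start of the episode below 0.02 m); the robot touches nothing.
It fails at once if the handle is forced against the notched plates with more than 25 N (contact force between bolt and catch above 25 N).
It also fails if it takes over 67 s, if anything falls off the work surface, if the arm or the gripper's body presses on something with over 40 N, if the wrist force passes 120 N, or if a joint passes its speed limit or range.

### The arm

A 7-joint arm with a two-finger parallel gripper is mounted at the origin on the work surface. World frame = base frame: x ahead of the robot, y to its left, z up, the work surface at z = 0. Lengths are in m, angles in rad, forces in N, time in s.
With the tool pointing down it reaches from about 0.4 to 0.75 m from the base axis. Payload 19.5 kg.
Tool frame: the origin (TCP) lies at the very end of the fingers, on their centre line; the grasp point (between the pads) lies 19 mm behind it; z points along the fingers, y is the line along which they close (so a half turn about z gives the same grasp; the last joint's range is limited). The gripper opens to 85 mm and grips with 20 to 120 N. Pads are 22 mm wide; open, the fingers measure 114 mm over their backs; the gripper's body (76 mm by 85 mm) begins 54 mm behind the grasp point. The pads swing forward as they close: fully open they stand 13 mm farther back than shut.
Start: joints at [-1.263, 0.707, -0.028, 1.485, 0.022, 0.951, -0.075], TCP at [0.197, 0.54, 0.231] pointing down, gripper open.
Joint ranges: [-2.71, 2.71], [-0.32, 2.16], [-1.57, 1.52], [0, 2.45], [-1.46, 4.6], [0, 2.02], [-2.83, 2.83]. Speed limits (rad/s): [1.89, 1.89, 2.57, 2.57, 3.01, 3.01, 3.01].

### API

Orientations are given as a unit quaternion [x, y, z, w].
In Python, from plant import r gives the robot as it stands. The module is installed in compiled form; this text tells all that it offers. Calls block until the motion is done:
- r.reach(position, orientation): joint-space move of the TCP to a pose.
- r.move_straight(position, orientation=None, max_speed=0.15, max_force=None): straight line of the TCP; orientation=None keeps the orientation; max_speed is the mean speed in m/s. With max_force (N) it stops when the force on the tool has changed by that much, and returns True; else False.
- r.set_joints(angles): joint-space move.
- r.move_gripper(opening): opening from 0.0 (shut) to 1.0 (fully open); the grip force is fixed at half the most; returns when the fingers have stopped.
- r.dwell(seconds).
- r.ik(position, orientation): joint angles nearest the present ones, or None.
- r.camera(name): name is "scene" or "top" or "wrist"; returns the picture (400x640x3 uint8, red, green, blue); there is no depth.
- r.calibration(name): a dict with "vfov" (degrees; the focal length in pixels is half the picture's height over the tangent of half this angle, whatever the lens; pixels are square), "cx", "cy" (the principal point, pixels), "eye" and "rotation" of the camera in the world; the wrist camera has in their place "T_tool_cam" (4x4, takes a point from camera to tool coordinates, whose origin is the TCP and whose axes are the flange's). Camera axes: x right, y up, looking along -z (the intrinsics and any distortion apply to the point x, -y, -z); pixel columns grow to the right and rows downward; lengths in m; the calibration is good to about 2 mm. A picture is of the moment at which its call begins: read the wrist's pose just before it. calibration takes no time and is no camera call.
A pose or a line that the arm cannot do raises r.PlanningError and nothing moves.
- r.job_done(): hands the job in; it is judged then, once.
Readings, each from a call of its own:
- r.get_time(): time.
- r.get_joints(): joint angles.
- r.get_qd(): joint speeds.
- r.get_effort(): joint torques, N m.
- r.get_eef_pos(): TCP position.
- r.get_tool_rot(): TCP orientation.
- r.get_force(): force on the tool from outside, world axes, zero at the start.
- r.get_ft_torque(): the same for the moment, N m.
- r.get_opening(): opening from 0.0 (shut) to 1.0 (fully open).
- r.get_gripper_force(): force on a finger pad.
Only numpy, scipy, OpenCV 4.12 (cv2) and the standard library are available. Lean on these libraries where they do the work, as an engineer would, in place of code of your own. Each camera call takes 0.05 s, during which the arm holds its last target. There are 200 camera calls.

## Working session

There is one attempt and no reset: what is moved stays moved. The work goes in short steps, each a Python script; the robot and the scene stay as the last script left them, time stands still between calls to the robot, and variables do not carry over. Pictures are saved under pics/ and viewed, at most 10 in all, crops included, and the job is handed in when it is done.

```bash
mkdir -p pics
python3 - <<'E'
from plant import r
import cv2
for n in("scene","top"):
    cv2.imwrite(f"pics/{n}0.png",r.camera(n)[:,:,::-1])
for n in("scene","top","wrist"):print(n,r.calibration(n))
print(r.get_tool_rot(),r.get_eef_pos(),r.get_time(),r.get_opening())
E
```

```text
scene {'vfov': 53.20796147291034, 'cx': 318.3588346195165, 'cy': 196.9321576467363, 'eye': array([ 1.67080057, -0.21406098,  0.99838179]), 'rotation': array([0.33793043, 0.27960011, 0.57460653, 0.69098056])}
top {'vfov': 50.77982013319984, 'cx': 308.83921721015906, 'cy': 194.48708308106285, 'eye': array([0.2728484 , 0.01256717, 1.52180094]), 'rotation': array([ 0.07965411, -0.07879269, -0.69322127,  0.71196293])}
wrist {'vfov': 64.04187940245139, 'cx': 321.10496381456664, 'cy': 199.83792359466815, 'T_tool_cam': array([[ 3.23689547e-05,  9.65079841e-01,  2.61955913e-01,
         6.64414388e-02],
       [ 9.99999993e-01, -3.95986238e-07, -1.22107555e-04,
        -5.77328331e-04],
       [-1.17739809e-04,  2.61955915e-01, -9.65079833e-01,
        -1.41136682e-01],
       [ 0.00000000e+00,  0.00000000e+00,  0.00000000e+00,
         1.00000000e+00]])}
[ 1.73997465e-01  9.84745987e-01 -4.66513099e-04 -7.21390441e-05] [0.19696696 0.53998017 0.23087911] 0.1 0.9975990538487776
```

View pics/top0.png

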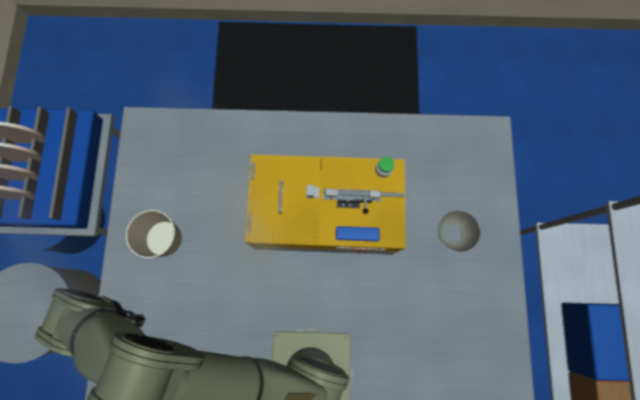

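View pics/scene0.png

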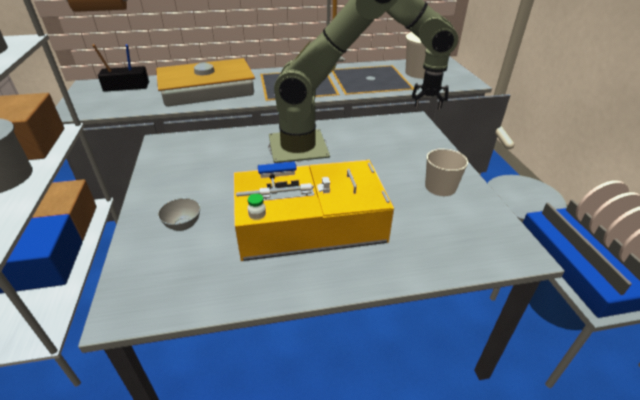

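The top view shows the chest at cols 246–406, rows 155–250, with the lid half to the left (+y), the knob at about (365,211), the green jar cap at (386,164) and the blue brush at (357,233). The scene view agrees with this. The tub stands on the +y side and the bowl on the -y side.

```bash
cat > h.py <<'E'
import numpy as np, cv2
from scipy.spatial.transform import Rotation as R
from plant import r
def cam(name):
    c=r.calibration(name)
    if name=="wrist":
        T=np.eye(4);T[:3,:3]=R.from_quat(r.get_tool_rot()).as_matrix();T[:3,3]=r.get_eef_pos()
        T=T@np.array(c["T_tool_cam"]);eye,M=T[:3,3],T[:3,:3]
    else: eye,M=np.array(c["eye"]),R.from_quat(c["rotation"]).as_matrix()
    return eye,M,200/np.tan(np.radians(c["vfov"]/2)),c["cx"],c["cy"]
def ray(C,u,v):
    e,M,f,cx,cy=C
    d=M@np.array([(u-cx)/f,-(v-cy)/f,-1]);return e,d/np.linalg.norm(d)
def cast(C,u,v,z):
    e,d=ray(C,u,v);return e+d*(z-e[2])/d[2]
def proj(C,p):
    e,M,f,cx,cy=C;q=M.T@(np.asarray(p)-e);return cx+f*q[0]/-q[2],cy-f*q[1]/-q[2]
def tri(rays):
    A=np.zeros((3,3));b=np.zeros(3)
    for e,d in rays:
        P=np.eye(3)-np.outer(d,d);A+=P;b+=P@e
    return np.linalg.solve(A,b)
E
python3 - <<'E'
from h import *
C=cam("top")
for n,u,v,z in(("knob",365,211,.2),("c++",251,155,.16),("c+-",405,160,.16),("c--",405,248,.16),("c-+",247,244,.16),("jar",386,164,.23),("brush",357,233,.196)):print(n,cast(C,u,v,z).round(3))
im=cv2.imread("pics/top0.png");cv2.imwrite("pics/topc.png",cv2.resize(im[140:260,235:475],None,fx=3.3,fy=3.3,interpolation=cv2.INTER_CUBIC))
E
```

```text
knob [ 0.526 -0.162  0.2  ]
c++ [0.716 0.218 0.16 ]
c+- [ 0.712 -0.303  0.16 ]
c-- [ 0.415 -0.296  0.16 ]
c-+ [0.415 0.214 0.16 ]
jar [ 0.674 -0.226  0.23 ]
brush [ 0.455 -0.137  0.196]
```

View pics/topc.png

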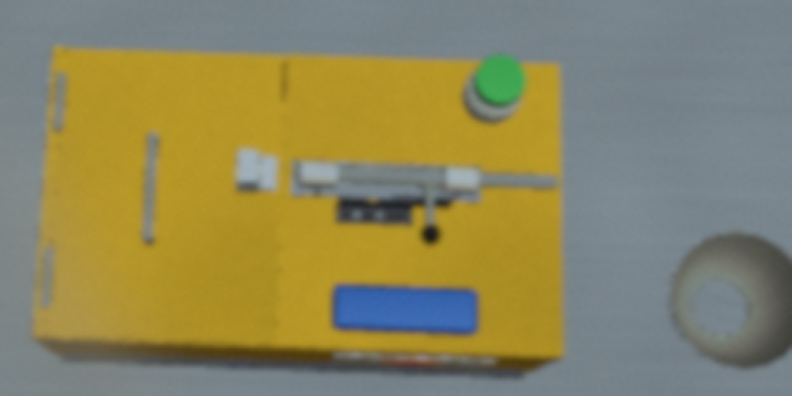

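The enlarged crop has the knob at crop (430,234), which is full-picture (365.3,210.9). The dark lock plate is to its left, at crop cols 338–410. The knob casts to (0.526,-0.162), about 5 mm from where the deck corners put it. Next I'll look with the wrist camera.

Run:
```python
from h import *
q=[0,1,0,0]
p=r.get_eef_pos();r.move_straight([p[0],p[1],.36],max_speed=.3)
r.reach([.52,-.16,.32],q)
import pickle
L=[]
for i,(x,y) in enumerate(((.52,-.16),(.52,-.105))):
    if i:r.move_straight([x,y,.32],q)
    r.dwell(.2);C=cam("wrist");im=r.camera("wrist")[:,:,::-1];cv2.imwrite(f"pics/w{i}.png",im);L.append(C)
pickle.dump(L,open("c.pkl","wb"))
print(r.get_time(),r.get_joints(),r.get_tool_rot(),r.get_force())
```

```text
4.4167 [ 0.0332752   0.55309146  0.19751467  1.49180622 -0.11518859  1.10812652
  1.82334738] [ 4.95943218e-04  9.99999870e-01 -1.12351798e-04 -3.97373345e-05] [-0.13306321  0.1421525  -0.19261608]
```

View pics/w0.png

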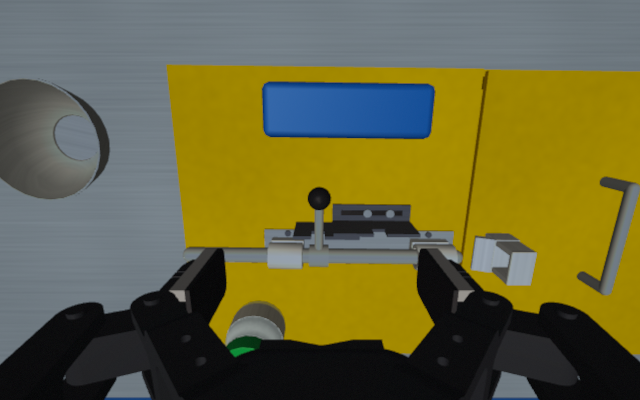

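View pics/w1.png

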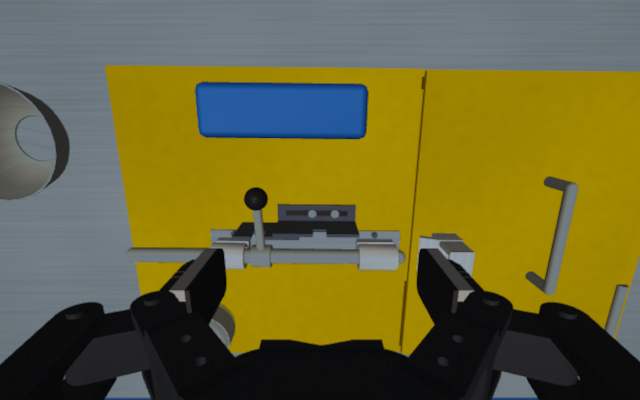

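In w0 the knob is at (319,198) and the rod at row ~256. A light gap in the black plate edge near (380,234) is probably the lock notch. In w1 the knob is at (256,199) and the gap at about (320,234).

Run:
```python
from h import *
import pickle
L=pickle.load(open("c.pkl","rb"));rays=[]
for i,(C,box) in enumerate(zip(L,((300,340,180,216),(238,276,180,216)))):
    im=cv2.imread(f"pics/w{i}.png");x0,x1,y0,y1=box
    m=(im[y0:y1,x0:x1].max(2)<70).astype(np.uint8)
    n,l,s,c=cv2.connectedComponentsWithStats(m);k=1+s[1:,4].argmax()
    u,v=c[k]+[x0,y0];print(s[k],u,v,cast(C,u,v,.2));rays.append(ray(C,u,v))
print("tri",tri(rays))
for i,(C,u) in enumerate(zip(L,(380,320))):print("notch",cast(C,u,234,.199))
# rod ends / seam for yaw
C=L[1];print("rod",cast(C,135,254,.184),cast(C,345,256,.184),"seam",cast(C,424,80,.16),cast(C,403,350,.16))
C=L[0];print("keeper",cast(C,500,258,.19),"chest front",cast(C,170,65,.16),cast(C,470,71,.16))
a=cv2.imread("pics/w0.png")[190:270,260:460];b=cv2.imread("pics/w1.png")[190:270,210:410]
cv2.imwrite("pics/n.png",cv2.resize(np.vstack([a,b])[:145],None,fx=4,fy=4,interpolation=cv2.INTER_CUBIC))
```

```text
[  8   8  22  22 393] 318.68702290076334 198.3587786259542 [ 0.5231036  -0.16214978  0.2       ]
[  7   8  22  22 397] 255.42317380352645 198.51637279596977 [ 0.5229838 -0.1617496  0.2      ]
tri [ 0.52355888 -0.1621645   0.19806822]
notch [ 0.55561262 -0.10857215  0.199     ]
notch [ 0.55542529 -0.10724189  0.199     ]
rod [ 0.58119479 -0.28148695  0.184     ] [ 0.58342387 -0.08378218  0.184     ] seam [ 0.42519076 -0.0150406   0.16      ] [ 0.70910019 -0.01489     0.16      ]
keeper [0.58274086 0.00525869 0.19      ] chest front [ 0.41299283 -0.29244632  0.16      ] [ 0.41777756 -0.02919014  0.16      ]
```

View pics/n.png

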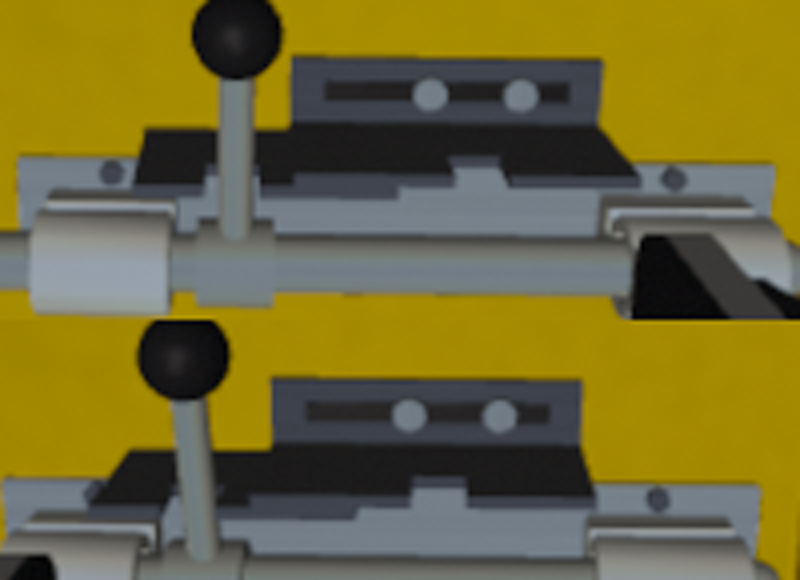

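The notch gap is 55 crop px wide, about 11.7 mm, which fits the 12 mm given. It sits at y ≈ -0.1073, roughly 55 mm from the park notch and inside the 48–76 mm range. The knob is at (0.523,-0.162,0.199) and the rod at x ≈ 0.583, 60 mm behind it as expected. Next I'll descend and close in small steps, watching the side force.

```bash
cat >> h.py <<'E'
YAW=-0.013
Q=(R.from_euler("z",YAW)*R.from_quat([0,1,0,0])).as_quat()
K0=np.array([.5233,-.162,.2]);DZ=-.017
yd=np.array([-np.sin(YAW),np.cos(YAW),0]);xd=np.array([np.cos(YAW),np.sin(YAW),0])
AX=K0+xd*.062*np.cos(np.radians(15));AX[2]=.184
def tcp(deg,s):  # TCP for handle angle and slide
    a=np.radians(deg);return AX+yd*s-xd*.062*np.cos(a)+[0,0,.062*np.sin(a)+DZ]
E
python3 - <<'E'
from h import *
r.move_gripper(.5)
p=tcp(15,0);r.move_straight(p+[0,0,.06],Q)
print(r.move_straight(p,Q,max_speed=.06,max_force=6),r.get_eef_pos()-p)
f0=np.array(r.get_force())
for o in(.36,.31,.28,.26,.25,.24):
    r.move_gripper(o);f=np.array(r.get_force())-f0
    print(o,round(r.get_opening(),3),f.round(2),round(r.get_gripper_force(),1))
    if abs(f[1])>2:break
cv2.imwrite("pics/g.png",r.camera("wrist")[:,:,::-1]);print(r.get_time())
E
```

```text
False [ 1.41111397e-04 -5.83176288e-05  3.32358167e-04]
0.36 0.358 [0.17 0.99 1.01] 0.0
0.31 0.31 [-0.2  -0.57  0.1 ] 0.0
0.28 0.283 [ 0.34 -0.31  0.79] 0.0
0.26 0.261 [-0.74 -0.97  0.37] 0.0
0.25 0.252 [ 0.05 -0.6   0.02] 0.0
0.24 0.241 [-0.14  0.39  1.42] 0.1
8.2667
```

View pics/g.png

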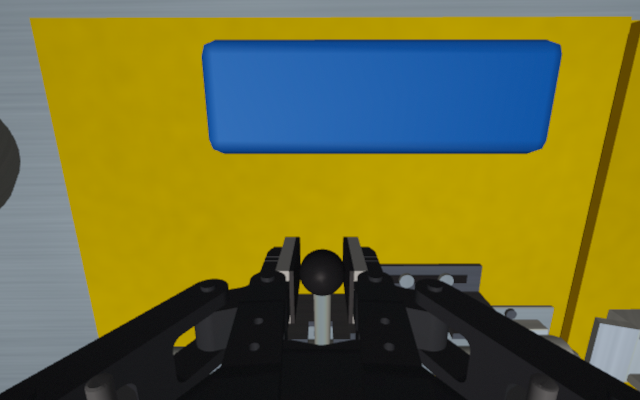

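The knob at (322,272) sits midway between the pads at cols 298 and 346, with no side force. I'll close fully and lift along the arc.

Run:
```python
from h import *
f0=np.array(r.get_force())
r.move_gripper(0.);print("grip",r.get_opening(),r.get_gripper_force(),(np.array(r.get_force())-f0).round(1))
for d in(20,26,32,38,44,50):
    h=r.move_straight(tcp(d,0),Q,max_speed=.04,max_force=12)
    print(d,h,(np.array(r.get_force())-f0).round(1),round(r.get_opening(),3),(r.get_eef_pos()-tcp(d,0)).round(4))
    if h:break
r.dwell(.2);print(r.get_time(),f0)
cv2.imwrite("pics/l.png",r.camera("wrist")[:,:,::-1])
```

```text
grip 0.19563145595859188 58.44606935977936 [1.1 1.2 1.9]
20 False [ 1.  -0.3 -2. ] 0.192 [ 0.     -0.      0.0001]
26 False [ 0.4 -0.5 -2.3] 0.192 [ 0.     -0.      0.0001]
32 False [-0.6 -0.7 -3.5] 0.194 [0.0001 0.     0.0001]
38 False [-0.7 -0.1 -3.5] 0.189 [0.0001 0.     0.0001]
44 False [-0.   0.8 -2.4] 0.193 [ 0.0003 -0.      0.0002]
50 False [-0.4  0.4 -2.1] 0.192 [0.0002 0.     0.0001]
10.5083 [-0.50242279  0.2627487  -1.19423426]
```

View pics/l.png

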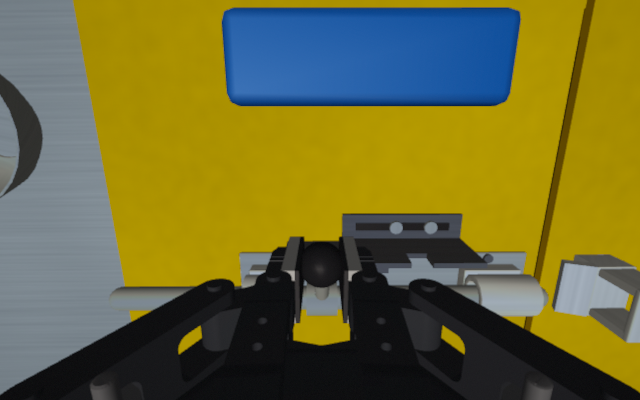

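The handle is lifted and the knob is held at (322,264). The lock notch shows at (417,260). Next I'll slide across.

Run:
```python
from h import *
C=cam("wrist");p=cast(C,417,260,.199);print("notch",p, "slide est",(p-AX)@yd)
for s in(.015,.025,.032,.040,.048,.055):
    h=r.move_straight(tcp(50,s),Q,max_speed=.03,max_force=18)
    print(s,h,np.array(r.get_force()).round(1),round(r.get_opening(),3),(r.get_eef_pos()-tcp(50,s)).round(4))
    if h:break
r.dwell(.2);print(r.get_time(),r.get_force())
```

```text
notch [ 0.55320659 -0.11153933  0.199     ] slide est 0.050845183288657586
0.015 False [-0.4 -0.2 -3.5] 0.193 [-0.  0. -0.]
0.025 False [-1.1 -0.  -3.8] 0.194 [0.     0.0002 0.    ]
0.032 False [ 0.4  0.7 -4.9] 0.194 [ 0.0001  0.0005 -0.    ]
0.04 False [-0.4  0.6 -4.5] 0.197 [ 0.      0.0002 -0.    ]
0.048 False [-0.5  0.7 -4.7] 0.19 [ 0.0001  0.0003 -0.    ]
0.055 False [-0.7  1.1 -4.9] 0.196 [ 0.      0.0003 -0.0001]
13.4917 [ 0.6965055   2.42289596 -4.7057541 ]
```

The two notch estimates are 51 mm and 55 mm, so I'll probe lightly around 53 mm. The handle bears on the plate at 38°, so getting to 32° means it is in the notch.

Run:
```python
from h import *
def ang(): return np.degrees(np.arcsin(np.clip((r.get_eef_pos()[2]-DZ-.184)/.062,-1,1)))
for s in(.053,.055,.051,.057,.049,.059):
    r.move_straight(tcp(44,s),Q,max_speed=.03,max_force=15);r.dwell(.1);f0=np.array(r.get_force())
    for d in(40,37,34,31,28):
        h=r.move_straight(tcp(d,s),Q,max_speed=.015,max_force=6)
        f=np.array(r.get_force())-f0
        if h or np.linalg.norm(f)>7:h=True;break
    print(s,h,"deg",ang().round(1),f.round(1),f0.round(1),round(r.get_time(),1))
    if not h:break
    if ang()<35: print("partly in");break
```

```text
0.053 True deg 28.1 [ 0.9 -4.9  5.4] [ 0.5  2.8 -1.8] 15.9
partly in
```

It went into the notch at 53 mm. The small -y reaction says to ease back slightly while lowering.

Run:
```python
from h import *
s=.053
for d in(27,25,23,21,19,17,15.5,14.5):
    f=np.array(r.get_force())
    if abs(f[1]-.5)>1.5: s+=np.clip((f[1]-.5)*.0002,-.0006,.0006)
    h=r.move_straight(tcp(d,s),Q,max_speed=.015,max_force=9)
    f=np.array(r.get_force());print(d,round(s,4),h,f.round(1),(r.get_eef_pos()-tcp(d,s)).round(4))
    if h and abs(f[2])>14:break
print(r.get_time(),r.get_eef_pos()-[0,0,DZ])
```

```text
27 0.0525 False [-4.4 -0.7  4.8] [-0.0005 -0.     -0.0001]
25 0.0525 False [-5.6  0.2  5.6] [-0.0005 -0.     -0.    ]
23 0.0525 False [-4.7  0.6  5.8] [-0.0006  0.0001 -0.0001]
21 0.0525 False [-5.6  0.8  5.5] [-0.0006  0.0001 -0.0001]
19 0.0525 False [-4.5  1.   6.7] [-0.0005  0.0001 -0.0001]
17 0.0525 False [-5.6  1.2  5.1] [-0.0003  0.0001 -0.0001]
15.5 0.0525 False [-4.2  1.3  5.4] [-0.0002  0.0002  0.    ]
14.5 0.0525 False [-3.3  1.4  3.8] [0.     0.0002 0.    ]
18.0917 [ 0.52385562 -0.10931423  0.19953822]
```

The handle is fully down, with the knob 39.5 mm above the deck and forces light throughout. I'll release, retreat and check.

Run:
```python
from h import *
r.move_gripper(.5);p=r.get_eef_pos()
r.move_straight(p+np.array([0,0,.12]),Q,max_speed=.1);r.dwell(.4)
C=cam("wrist");im=r.camera("wrist")[:,:,::-1];cv2.imwrite("pics/e.png",im)
m=(im[170:220,295:345].max(2)<70).astype(np.uint8);n,l,s,c=cv2.connectedComponentsWithStats(m);k=1+s[1:,4].argmax()
print(s[k],c[k]+[295,170],cast(C,*(c[k]+[295,170]),.2),r.get_time(),r.get_force())
```

```text
[  0  19  41  30 542] [321.84501845 202.31734317] [ 0.52541352 -0.10941431  0.2       ] 20.2667 [-0.36779958  0.37805906  0.62864325]
```

View pics/e.png

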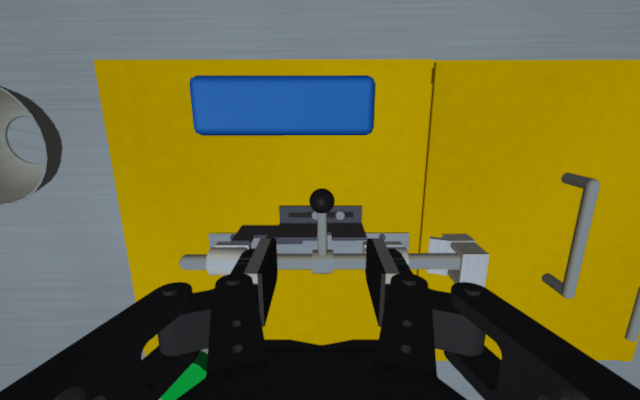

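The released knob stays at (322,201), with the handle in the lock notch and the rod through the keeper at (460,260). The brush and jar have not been moved. I'm handing it in.

```bash
python3 -c "
from plant import r
print(r.job_done(),r.get_time())"
```

```text
the job is handed in; nothing more can be done
the job is handed in; nothing more can be done
```

The bolt is slid about 52 mm through the keeper with its handle down in the lock notch and released, and the job was handed in at about 20 s of the 67 s allowed; no verdict came back, and the lid angle could not be read directly.

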